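Blank off the gas standpipe on a lampworking bench

TASK

A torch is away for service and its gas standpipe stands open on the bench: first shut the ball valve by turning its lever to the stop, square across the pipe. Then find out which of the three blanking caps in the tray fits the neck by trying them on its thread, and screw that one fully home until its rim sits flat on the collar. Caps that do not fit go back in the tray, standing upright as they were, and everything else on the bench is left alone.

Things in the scene. Friction and masses are not known exactly. Their poses are not given: they have to be found in the camera images.
- valve (a joint): the ball valve's lever, in rad: 0 = open (lever in line with the pipe), 1.571 = shut (lever square across the pipe, at its stop); shutting turns it clockwise seen from above, its free end coming towards the robot. It stays where it is left and needs about 2 N at its end
- valve_pivot (a point): point on the lever's upright turning axis, 100 above the table. Its frame does not turn with the lever: -y points along the pipe, the way the open lever points; -x is the way the shut lever points; z up. The pipe below is 43 across; its top is 67, that of the valve's body 76 above the table
- lever_grip (a point): point on the lever's black sleeve, 100 from the turning axis and 98 above the table; the sleeve is a bar 18 wide, 15 high (91 to 106 above the table) that reaches from 40 to 130 from the axis. Turns with the lever: -y points outward along it, z up
- neck_seat (a point): point on the axis of the upright neck of the standpipe, on the flat top of its collar, 100 above the table. A cap is home when its rim rests here, its centre point then 35 above this one. Fixed; z up. The neck is 46 across, 59 over its threads, and rises 38 above the collar, which is 80 across
- neck_top (a point): the neck's tapered tip, 38 above neck_seat. Coarse right-hand thread, down 72 per clockwise turn (from above). A cap set on it rests with its rim 8 to 30 above the collar; the right one, turned level, goes down to its home within an eighth to four tenths of a turn. One that starts crooked is turned back a little and started again. A wrong one binds, high or crooked, and never comes home level
- tray: shallow sheet-steel tray, 140 (x) by 330 (y), 22 high, walls and floor 3 thick, fixed to the bench; its origin is on the table under its centre, z up. The three caps start in it in a row along y, about 105 apart
- cap_a_center (a point): one of two aluminium blanking caps, alike but for the thread inside: one of them fits, and which one varies. Ribbed cup, open below, 72 across, 46 high; on its closed top a straight grip bar 70 long, 14 thick, 24 high: 70 high in all, 0.2 to 0.35 kg. Starts on its open end in the tray. Point: its centre, half-way up; the bar takes up 11 to 35 above it. x along the bar, z up
- cap_b_center (a point): the other of the two like caps, as cap_a_center (same sizes, point and axes)
- cap_small_center (a point): a third blanking cap for a thinner pipe, of the same make but plainly smaller: 52 across, its bar 50 long, 14 thick and 24 high, 70 high in all. Its mouth is 44 wide, too narrow for the neck. It stands in the tray too; point at its centre, half-way up, x along the bar
- paddle_center (a point): bystander, not to be disturbed: graphite paddle with a round wooden handle, lying flat, 250 long; the point is half-way up, near the middle
- jar_a_center (a point): bystander, not to be disturbed: glass frit jar with a steel lid, 64 across, 78 high; the point is at its middle
- jar_b_center (a point): bystander, not to be disturbed: glass frit jar with a steel lid, 64 across, 78 high; the point is at its middle
- mandrel_pot_center (a point): bystander, not to be disturbed: clay pot, 76 across and 95 high, with thin steel mandrels standing up out of it to about 210; the point is at the pot's middle
- glasses_center (a point): bystander, not to be disturbed: pair of dark lampworking glasses lying open, 140 long, 130 wide, 34 high; the point is at the middle
- tweezers_center (a point): bystander, not to be disturbed: flat steel tweezers, 180 long, lying flat; the point is at the middle
- marver_center (a point): bystander, not to be disturbed: grooved black graphite block, 110 x 60 x 22; the point is at its middle
There are look-alikes about, which are no part of the job. What is shaped like the part that bears cap_small_center but orange or red is not meant.

How it is judged:
On the way, in this order (a step that is already met when the one before it is completed fails the run):
1. the valve is shut, its lever at the stop square across the pipe (value of joint valve above 1.45 rad), for 0.2 s.
2. a cap is set on the neck for trial (((horizontal distance between cap_a_center and neck_seat below 0.008 m and z of cap_a_center in the frame of neck_seat below 0.066 m) or (horizontal distance between cap_b_center and neck_seat below 0.008 m and z of cap_b_center in the frame of neck_seat below 0.066 m))), for 0.2 s.
At the end, for the whole second after the job is handed in: Valve still shut (over 1.45 rad). One cap home on the neck: within 4 mm of its axis, centre 30 to 38 mm above the collar, upright within 0.05 rad. The two others stand upright (0.1 rad) on the tray's floor, centres within 30 mm (x) and 135 mm (y) of its middle. All at rest (value of joint valve above 1.45 rad and ((horizontal distance between cap_a_center and neck_seat below 0.004 m and z of cap_a_center in the frame of neck_seat between 0.03 and 0.038 m and angle between cap_a_center's own z axis and vertical below 0.05 rad and linear speed of each of cap_a, cap_b, cap_small below 0.01 m/s and x of cap_b_center in the frame of tray between -0.03 and 0.03 m and y of cap_b_center in the frame of tray between -0.135 and 0.135 m and z of cap_b_center in the frame of tray between 0.03 and 0.044 m and angle between each of cap_b_center, cap_small_center's own z axis and vertical below 0.1 rad and x of cap_small_center in the frame of tray between -0.03 and 0.03 m and y of cap_small_center in the frame of tray between -0.135 and 0.135 m and z of cap_small_center in the frame of tray between 0.03 and 0.044 m) or (horizontal distance between cap_b_center and neck_seat below 0.004 m and z of cap_b_center in the frame of neck_seat between 0.03 and 0.038 m and angle between cap_b_center's own z axis and vertical below 0.05 rad and linear speed of each of cap_b, cap_a, cap_small below 0.01 m/s and x of cap_a_center in the frame of tray between -0.03 and 0.03 m and y of cap_a_center in the frame of tray between -0.135 and 0.135 m and z of cap_a_center in the frame of tray between 0.03 and 0.044 m and angle between each of cap_a_center, cap_small_center's own z axis and vertical below 0.1 rad and x of cap_small_center in the frame of tray between -0.03 and 0.03 m and y of cap_small_center in the frame of tray between -0.135 and 0.135 m and z of cap_small_center in the frame of tray between 0.03 and 0.044 m))); the robot touches nothing.
It fails at once if a frit jar is pushed more than 30 mm or tipped over (distance of any of jar_a_center, jar_b_center from where it was at the start of the episode above 0.03 m or angle between any of jar_a_center, jar_b_center's own z axis and vertical above 0.4 rad).
It fails at once if the mandrel pot is pushed more than 30 mm or tipped over (distance of mandrel_pot_center from where it was at the start of the episode above 0.03 m or angle between mandrel_pot_center's own z axis and vertical above 0.4 rad).
It fails at once if the graphite paddle or block is pushed more than 30 mm or tipped over (distance of any of paddle_center, marver_center from where it was at the start of the episode above 0.03 m or angle between any of paddle_center, marver_center's own z axis and vertical above 0.4 rad).
It fails at once if the glasses or the tweezers are pushed more than 30 mm or tipped over (distance of any of glasses_center, tweezers_center from where it was at the start of the episode above 0.03 m or angle between any of glasses_center, tweezers_center's own z axis and vertical above 0.4 rad).
It also fails if it takes over 72 s, if anything falls off the work surface, if the arm or the gripper's body presses on something with over 40 N, if the wrist force passes 120 N, or if a joint passes its speed limit or range.

ROBOT

A 6-joint arm with a two-finger parallel gripper is mounted at the origin on the work surface. World frame = base frame: x ahead of the robot, y to its left, z up, the work surface at z = 0. Lengths are in m, angles in rad, forces in N, time in s.
With the tool pointing down it reaches from about 0.225 to 0.875 m from the base axis. Payload 3.4 kg.
Tool frame: the origin (TCP) lies midway between the tips of the shut fingers; the grasp point (between the pads) lies 19 mm behind it (manip.grasp_offset is the distance from the TCP to the grasp point, in m); x points along the fingers, y is the direction in which the jaws open and shut, and the axes are right-handed (so a half turn about x gives the same grasp; the last joint's range is limited). The gripper opens to 85 mm and grips with 20 to 120 N. Pads are 22 mm wide; open, the fingers measure 114 mm over their backs; the gripper's body (76 mm by 85 mm) begins 54 mm behind the grasp point. The pads swing forward as they close: fully open they stand 13 mm farther back than shut.
Start: joints at [-1.352, 0.276, 1.505, -0, 1.361, -0.121], TCP at [0.192, -0.542, 0.231] pointing down, gripper open.
Joint ranges: [-2.89, 2.89], [-0.75, 2.08], [0.22, 2.7], [-1.18, 4.32], [0.11, 2.71], [-2.7, 2.7]. Speed limits (rad/s): [2.57, 2.57, 3.14, 3.14, 3.14, 3.14].

INTERFACE

Orientations are given as a unit quaternion [w, x, y, z].
In Python, from rig import manip gives the robot as it stands.
- The arm moves only by the shell command python3 -m creep 'ROWS' [OPENING] [FORCE]. ROWS is a JSON object of lists of equal length, an entry for each row: "delta_pos": the shift along the tool's x, y, z in cm, a list of three; "dr": the turn, a rotation vector about the tool's x, y, z in rad, a list of three. In form: {"delta_pos": [[dx, dy, dz], ...], "dr": [[rx, ry, rz], ...]}. A call has 1 to 10 rows; each row is the pose to reach, as a shift and turn from the pose commanded when the call began, along the tool's axes at that moment; what a row does not reach only later rows make up. A row lasts 1/10 s, in which the tool goes at most 50 mm and 8.59 degrees, less where a joint would pass 70% of its speed; a pose out of reach is approached as far as the arm can. A call with a gripper value outside its range is refused whole. OPENING is the opening, from -1 (shut) to 1 (fully open), set as the call begins (- or left out, the last holds). The fingers move at their own pace and stop on an object; FORCE is the grip in N (left out, the last holds). Time passes only in rows, so rows that repeat a pose let the fingers close. It gives the time, the measured TCP pose, the force and the opening at its end, in the units of the state.
- manip.get_state(): the state, without advancing time (a new reading comes with each control period).
- manip.get_image(name): name is "scene" or "top" or "wrist"; returns a dict with "pixels" (420x560x3 uint8, blue, green, red), "depth" (420x560 float32, m along the optical axis (not along the pixel's ray), 0 where there is no reading), "intrinsics" (3x3 intrinsics, pixels), "k1" (the pictures are not rectified: a ray, as slopes to the right and down, at radius r is drawn at 1 + k1 r^2 times it, then the intrinsics apply), "rvec" (rotation vector, rad) and "tvec" (3), from world to camera coordinates, as OpenCV has them. Camera axes: x right, y down, z forward; pixel columns grow to the right and rows downward; lengths in m; the calibration is good to about 2 mm. A picture is of the moment at which its call begins.
- manip.sign_off(): hands the job in, once; it reports no verdict.
The state is a dict: "clock": time; "qpos": joint angles; "qd": joint speeds; "effort": joint torques, N m; "position": TCP position; "ee_rot": TCP orientation; "contact_force": force on the tool from outside, world axes, zero at the start; "moment": the same for the moment, N m; "width": finger opening in m.
Only numpy, scipy, OpenCV 4.12 (cv2) and the standard library are available. Lean on these libraries where they do the work, as an engineer would, in place of code of your own. Each camera call takes 0.05 s, during which the arm holds its last target. There are 200 camera calls.

## Working session

There is one attempt and no reset: what is moved stays moved. The work goes in short steps, Python scripts to look and compute and a shell command to move; the robot and the scene stay as the last step left them, time stands still between calls to the robot, and variables do not carry over. Pictures are saved under pics/ and viewed, about 8 in all and at most 12, crops included, and the job is handed in when it is done.

```bash
ls; mkdir -p pics; cat > h.py <<'E'
import numpy as np, cv2
from rig import manip
from scipy.spatial.transform import Rotation as R
def cam(n):
    im=manip.get_image(n); return im
def cloud(im):
    K=np.array(im["intrinsics"]);d=im["depth"];h,w=d.shape
    u,v=np.meshgrid(np.arange(w),np.arange(h))
    s=rays(im,np.stack([u.ravel(),v.ravel()],1)).reshape(h,w,2)
    P=np.dstack([s*d[...,None],d])
    Rm=cv2.Rodrigues(np.array(im["rvec"],float))[0]
    W=(P-np.array(im["tvec"]).ravel())@Rm
    W[d==0]=np.nan
    return W
def rays(im,px):
    K=np.array(im["intrinsics"]);k=im["k1"]
    xd=(np.asarray(px,float)-[K[0,2],K[1,2]])/[K[0,0],K[1,1]]
    rd=np.linalg.norm(xd,axis=1);r=rd.copy()
    for _ in range(20): r=rd/(1+k*r*r)
    return xd*(r/np.maximum(rd,1e-12))[:,None]
def onplane(im,px,z):
    s=rays(im,px);Rm=cv2.Rodrigues(np.array(im["rvec"],float))[0]
    D=np.c_[s,np.ones(len(s))]@Rm;C=-Rm.T@np.array(im["tvec"]).ravel()
    return C+D*((z-C[2])/D[:,2])[:,None]
def state():
    s=manip.get_state();q=s["ee_rot"];M=R.from_quat([q[1],q[2],q[3],q[0]]).as_matrix()
    return s,M
def go(target,Mt=None):
    """cm shift in tool axes + rotvec to world target"""
    s,M=state();print("dp",np.round(M.T@(np.array(target)-s["position"])*100,2),"dr",np.round(R.from_matrix(M.T@Mt).as_rotvec(),3) if Mt is not None else "")
def down(yaw):
    """tool x down, jaw axis y at yaw from world x"""
    x=np.array([0,0,-1.]);y=np.array([np.cos(yaw),np.sin(yaw),0]);return np.c_[x,y,np.cross(x,y)]
E
python3 - <<'E'
from h import *
for n in("scene","top"):
    im=cam(n);cv2.imwrite(f"pics/{n}0.png",im["pixels"]);np.savez(f"{n}0.npz",**im)
    print(n,im["k1"],np.array(im["intrinsics"]).tolist(),-cv2.Rodrigues(np.array(im["rvec"],float))[0].T@np.array(im["tvec"]).ravel())
s,M=state();print(s,M)
E
```

```text
pics
scene -0.10075597056112134 [[399.65246857604313, 0.0, 277.52766439185], [0.0, 399.65246857604313, 207.92942410559448], [0.0, 0.0, 1.0]] [1.4731744  0.16017281 0.67799621]
top -0.13656452715360634 [[461.81517790216805, 0.0, 277.3863926566654], [0.0, 461.81517790216805, 209.10428223878748], [0.0, 0.0, 1.0]] [0.38979718 0.0262862  1.48343918]
{'clock': 0.1, 'qpos': array([-1.35202687e+00,  2.76547070e-01,  1.50599401e+00, -1.96455657e-05,
        1.36066669e+00, -1.21021119e-01]), 'qd': array([ 0.00168599, -0.000626  , -0.00339251, -0.00049729,  0.00045517,
       -0.0019428 ]), 'effort': array([ 1.33155841e-03, -4.17698514e+01, -2.46405494e+01, -1.69292643e-04,
        5.82688081e-03,  9.13503641e-06]), 'position': array([ 0.19151971, -0.54168854,  0.23052245]), 'ee_rot': array([-0.11898839, -0.69689104, -0.12012842,  0.6969604 ]), 'contact_force': array([ 0.78180355, -0.87953155,  0.08353294]), 'moment': array([-0.01411631, -0.03468077, -0.03974676]), 'width': 0.08541258808747666} [[-3.69281284e-04  3.33293229e-01 -9.42823147e-01]
 [ 1.57244788e-03 -9.42821853e-01 -3.33293387e-01]
 [-9.99998696e-01 -1.60561927e-03 -1.75919766e-04]]
```

View pics/top0.png

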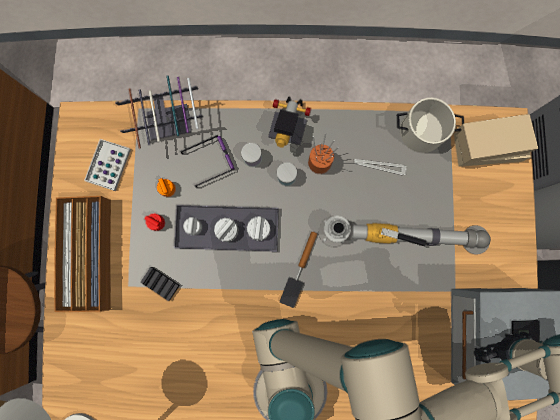

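View pics/scene0.png

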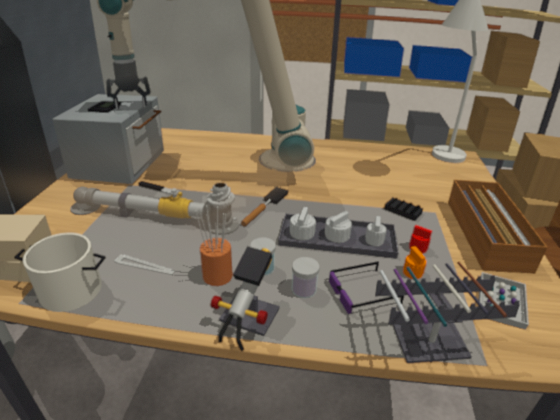

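Top view: tray is centred near (228,228), with the small cap at (192,227) and the two like caps at (228,230) and (259,229). The neck is at (337,229), the yellow valve body at (383,233), and the black lever runs right to (425,238). The orange and red caps are look-alikes.

```bash
python3 - <<'E'
from h import *
im=dict(np.load("top0.npz"));W=cloud(im);px=im["pixels"].astype(int);z=W[...,2]
hsv=cv2.cvtColor(im["pixels"],cv2.COLOR_BGR2HSV)
def comp(mask,seed,r=25):
    m=np.zeros_like(mask);y,x=seed[1],seed[0];m[y-r:y+r,x-r:x+r]=mask[y-r:y+r,x-r:x+r]
    return m
for n,s in dict(small=(192,227),mid=(228,230),right=(259,229)).items():
    b=comp((z>0.056)&(z<0.09),s,22);P=W[b]
    c,(w,h),a=cv2.minAreaRect((P[:,:2]*1000).astype(np.float32))
    C=np.cov((P[:,:2]-P[:,:2].mean(0)).T);ev,V=np.linalg.eigh(C);d=V[:,1]
    t=comp((z>0.036)&(z<0.09),s,22);Q=W[t]
    (cc,rr)=cv2.minEnclosingCircle((Q[:,:2]*1000).astype(np.float32))
    print(n,len(P),"bar",np.round(c),round(w),round(h),"yaw",np.arctan2(d[1],d[0]).round(3),"z",np.nanmedian(P[:,2]).round(3),"circ",np.round(cc),round(rr), P[:,:2].mean(0).round(3))
for lo,hi,nm in((0.128,0.15,"neck"),(0.09,0.108,"collar")):
    b=comp((z>lo)&(z<hi),(337,229),24);P=W[b];print(nm,len(P),P.mean(0).round(4),cv2.minEnclosingCircle((P[:,:2]*1000).astype(np.float32)))
b=comp((z>0.088)&(z<0.115),(405,236),40)&(np.arange(560)[None]>365)
P=W[b];print("lever",len(P),P.mean(0).round(3),cv2.minAreaRect((P[:,:2]*1000).astype(np.float32)))
blk=b&(hsv[...,2]<70);P=W[blk];print("black",len(P),cv2.minAreaRect((P[:,:2]*1000).astype(np.float32)))
b=(z>0.012)&(z<0.026);b=comp(b,(228,228),60);P=W[b];print("tray",len(P),cv2.minAreaRect((P[:,:2]*1000).astype(np.float32)))
c=im["pixels"][190:275,165:450];cv2.imwrite("pics/crop.png",cv2.resize(c,None,fx=2.8,fy=2.8,interpolation=cv2.INTER_CUBIC))
E
```

```text
small 78 bar [516. 317.] 15 45 yaw 3.019 z 0.072 circ [514. 317.] 28 [0.516 0.316]
mid 116 bar [505. 209.] 41 64 yaw 2.469 z 0.071 circ [506. 188.] 57 [0.505 0.208]
right 115 bar [509. 103.] 30 70 yaw 3.016 z 0.072 circ [506. 122.] 52 [0.51  0.106]
neck 197 [ 0.5074 -0.1334  0.1362] ((508.0035705566406, -133.35098266601562), 27.981239318847656)
collar 247 [ 0.5056 -0.1304  0.0997] ((507.63751220703125, -134.4527130126953), 40.21892547607422)
lever 306 [ 0.487 -0.333  0.103] ((488.3160705566406, -334.1426696777344), (147.68406677246094, 28.289392471313477), 78.85189056396484)
black 168 ((478.8659362792969, -361.38751220703125), (90.62659454345703, 16.982107162475586), 75.0690689086914)
tray 463 ((517.1607666015625, 208.28802490234375), (383.8104553222656, 386.7338562011719), 1.161583423614502)
```

View pics/crop.png

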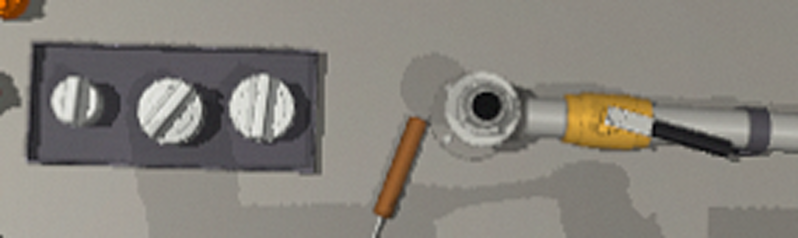

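```bash
python3 - <<'E'
from h import *
p=np.array([0.501,-0.279])
go([0.527,-0.385,0.2305]);go([0.527,-0.385,0.086])
for th in np.radians([-105,-120,-135,-150,-165,-175,-184,-190]):
    u=np.array([np.cos(th),np.sin(th)]);t=np.array([u[1],-u[0]])
    print(np.degrees(th).round(),end=" ");go([*(p+.1*u-.023*t),0.086])
im=dict(np.load("top0.npz"))
c=onplane(im,np.array([(35,43),(325,52),(318,172),(27,162)])/2.8+[165,190],0.022);print("tray",c.round(3),c.mean(0).round(3))
print("pipe end",onplane(im,[(490,239)],0.06).round(3))
E
```

```text
dp [ 1.000e-02 -3.590e+00 -3.685e+01] dr 
dp [ 14.46  -3.57 -36.85] dr 
-105.0 dp [ 14.47  -4.88 -34.17] dr 
-120.0 dp [ 14.47  -6.18 -31.83] dr 
-135.0 dp [ 14.47  -8.04 -29.9 ] dr 
-150.0 dp [ 14.47 -10.34 -28.52] dr 
-165.0 dp [ 14.48 -12.92 -27.78] dr 
-175.0 dp [ 14.48 -14.7  -27.67] dr 
-184.0 dp [ 14.48 -16.3  -27.84] dr 
-190.0 dp [ 14.49 -17.35 -28.09] dr 
tray [[0.583 0.369 0.022]
 [0.577 0.036 0.022]
 [0.441 0.042 0.022]
 [0.446 0.373 0.022]] [0.512 0.205 0.022]
pipe end [[ 0.484 -0.627  0.06 ]]
```

```bash
python3 -m creep '{"delta_pos":[[0,-0.5,-5],[0,-1,-10],[0,-1.5,-15],[0,-2,-20],[0,-2.5,-25],[0,-3,-30],[0,-3.6,-34],[0,-3.6,-36.85],[0,-3.6,-36.85],[0,-3.6,-36.85]],"dr":[[0,0,0],[0,0,0],[0,0,0],[0,0,0],[0,0,0],[0,0,0],[0,0,0],[0,0,0],[0,0,0],[0,0,0]]}' -1 40
python3 -m creep '{"delta_pos":[[5,0,0],[9,0,0],[12,0,0],[14,0,0],[14.4,0,0],[14.4,0,0]],"dr":[[0,0,0],[0,0,0],[0,0,0],[0,0,0],[0,0,0],[0,0,0]]}'
```

```text
clock: 1.1
position: [0.527, -0.3849, 0.2305]
ee_rot: [-0.12, -0.696, -0.12, 0.697]
contact_force: [0.2, -0.4, 0.2]
width: 0.0002
clock: 1.7
position: [0.5258, -0.386, 0.087]
ee_rot: [-0.119, -0.697, -0.119, 0.697]
contact_force: [-0.2, -0.1, 0.8]
width: -0.0001
```

```bash
python3 -m creep '{"delta_pos":[[0,-1.3,2.7],[0,-2,3.9],[0,-2.6,5],[0,-3.5,6.1],[0,-4.5,7],[0,-5.6,7.7],[0,-6.8,8.3],[0,-8.1,8.8],[0,-9.35,9.1],[0,-9.35,9.1]],"dr":[[0,0,0],[0,0,0],[0,0,0],[0,0,0],[0,0,0],[0,0,0],[0,0,0],[0,0,0],[0,0,0],[0,0,0]]}'
python3 -m creep '{"delta_pos":[[0,-0.9,0.1],[0,-1.7,0.1],[0,-2.5,0],[0,-3.2,-0.1],[0,-3.2,-0.1]],"dr":[[0,0,0],[0,0,0],[0,0,0],[0,0,0],[0,0,0]]}'
```

```text
clock: 2.7
position: [0.4081, -0.3251, 0.0871]
ee_rot: [-0.119, -0.696, -0.121, 0.698]
contact_force: [0.2, 0.3, 0.4]
width: 0.0002
clock: 3.2
position: [0.4004, -0.2968, 0.0874]
ee_rot: [0.12, 0.697, 0.12, -0.697]
contact_force: [1.2, -1.5, -0.3]
width: 0.0
```

```bash
Z='"dr":[[0,0,0],[0,0,0],[0,0,0]]'; for i in 1 2 3; do python3 -m creep '{"delta_pos":[[0,-0.4,-0.12],[0,-0.55,-0.18],[0,-0.55,-0.18]],"dr":[[0,0,0],[0,0,0],[0,0,0]]}' | egrep 'pos|force'; done
python3 - <<'E'
from h import *
im=cam("top");np.savez("top1.npz",**im);c=im["pixels"][190:310,310:470];cv2.imwrite("pics/valve.png",cv2.resize(c,None,fx=4,fy=4,interpolation=cv2.INTER_CUBIC))
E
```

```text
position: [0.4007, -0.2961, 0.0877]
contact_force: [-1.6, -13.8, -4.3]
position: [0.4008, -0.2955, 0.0881]
contact_force: [-4.8, -25.0, -9.8]
position: [0.401, -0.2951, 0.0884]
contact_force: [-7.6, -37.8, -16.9]
```

View pics/valve.png

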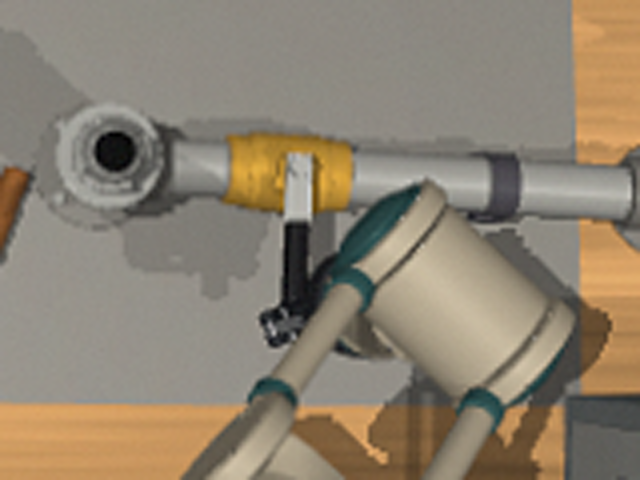

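The lever is square at its stop (black sleeve at (297,260), straight towards the robot, 38 N reaction). Next I back off and go to the right-hand like cap.

```bash
python3 -m creep '{"delta_pos":[[0,2,0.7],[0,3.5,1.2],[-5,3.5,1.2],[-10,3.5,1.2],[-15,3.5,1.2],[-18,3.5,1.2],[-18,3.5,1.2]],"dr":[[0,0,0],[0,0,0],[0,0,0],[0,0,0],[0,0,0],[0,0,0],[0,0,0]]}'
python3 - <<'E'
from h import *
im=cam("top");W=cloud(im);np.savez("top2.npz",**im)
z=W[...,2];b=(z>0.088)&(z<0.115);b[:,:365]=0;b[:,430:]=0;b[:215]=0;b[290:]=0
P=W[b];print(len(P),cv2.minAreaRect((P[:,:2]*1000).astype(np.float32)))
print(state()[0]["qpos"].round(2));go([0.509,0.104,0.23],down(1.445))
E
```

```text
clock: 4.85
position: [0.4018, -0.3174, 0.2721]
ee_rot: [0.122, 0.699, 0.118, -0.695]
contact_force: [0.8, 0.1, 0.1]
width: -0.0002
318 ((443.47015380859375, -273.7104187011719), (138.44541931152344, 26.559389114379883), 0.4047600030899048)
[-0.81  0.16  1.57  0.    1.41  0.43]
dp [  3.9  -36.03 -24.22] dr [-2.676e+00  2.000e-03 -3.000e-03]
```

```bash
python3 -m creep '{"delta_pos":[[0,-3.6,-2.4],[0,-7.2,-4.8],[0,-10.8,-7.2],[0,-14.4,-9.7],[0,-18,-12.1],[0,-21.6,-14.5],[0,-25.2,-16.9],[0,-28.8,-19.4],[0,-32.4,-21.8],[0,-36,-24.2]],"dr":[[-0.145,0,0],[-0.29,0,0],[-0.435,0,0],[-0.58,0,0],[-0.725,0,0],[-0.87,0,0],[-1.015,0,0],[-1.16,0,0],[-1.305,0,0],[-1.45,0,0]]}' -0.05 40
python3 -m creep '{"delta_pos":[[1,0,0],[2,0,0],[3,0,0],[4,0,0],[4,0,0],[4,0,0],[4,0,0],[4,0,0],[4,0,0],[4,0,0]],"dr":[[-0.145,0,0],[-0.29,0,0],[-0.435,0,0],[-0.58,0,0],[-0.725,0,0],[-0.87,0,0],[-1.015,0,0],[-1.16,0,0],[-1.226,0,0],[-1.226,0,0]]}'
python3 - <<'E'
from h import *
s,M=state();print(s["qpos"].round(2),s["width"])
im=cam("wrist");np.savez("wr0.npz",**im);cv2.imwrite("pics/wr0.png",im["pixels"])
W=cloud(im);z=W[...,2];c=np.array([.509,.104])
for lo,hi in((0.06,0.085),(0.044,0.056)):
    b=(z>lo)&(z<hi)&(np.hypot(W[...,0]-c[0],W[...,1]-c[1])<.042);P=W[b];print(len(P))
    if len(P)>20: print(np.median(P[:,2]).round(4),cv2.minAreaRect((P[:,:2]*1000).astype(np.float32)),cv2.minEnclosingCircle((P[:,:2]*1000).astype(np.float32)))
go([.509,.104,.052],down(1.445))
E
```

```text
clock: 5.9
position: [0.5068, 0.1054, 0.265]
ee_rot: [0.551, 0.439, 0.555, -0.442]
contact_force: [0.8, -0.2, -0.7]
width: 0.0407
clock: 6.9
position: [0.5066, 0.1035, 0.2251]
ee_rot: [0.704, 0.044, 0.708, -0.045]
contact_force: [-0.6, -0.3, -0.1]
width: 0.0408
[ 0.07  0.2   1.63  0.    1.32 -1.38] 0.04079683286964627
1149
0.073 ((511.7129821777344, 107.69055938720703), (13.819029808044434, 68.95466613769531), 83.38507843017578) ((511.7521667480469, 107.09225463867188), 34.702877044677734)
3038
0.0499 ((512.1298217773438, 107.70201873779297), (71.25346374511719, 71.11996459960938), 54.77682876586914) ((512.1223754882812, 107.11227416992188), 36.68489074707031)
dp [17.34  0.09  0.28] dr [-0.001 -0.005  0.001]
```

View pics/wr0.png

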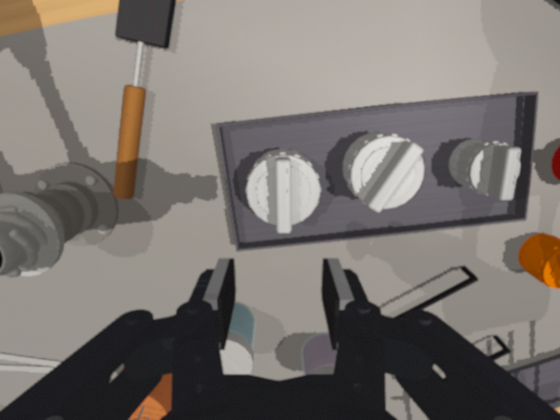

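The wrist view shows the cap at (283,190), its bar matching the given size (69 x 14, top at 73). I grasp it next.

```bash
python3 - <<'E'
from h import *
go([.5117,.1073,.052],down(1.4556))
W=cloud(dict(np.load("wr0.npz")));z=W[...,2]
for c,r in(((.508,.21),.042),((.516,.317),.032)):
  for lo,hi in((0.06,0.085),(0.044,0.056)):
    b=(z>lo)&(z<hi)&(np.hypot(W[...,0]-c[0],W[...,1]-c[1])<r);P=W[b]
    print(len(P),np.median(P[:,2]).round(4),cv2.minAreaRect((P[:,:2]*1000).astype(np.float32)),cv2.minEnclosingCircle((P[:,:2]*1000).astype(np.float32)))
b=(z>0.016)&(z<0.026)&(W[...,1]>.02)&(W[...,1]<.39)&(W[...,0]>.42)&(W[...,0]<.61);P=W[b];print("tray",cv2.minAreaRect((P[:,:2]*1000).astype(np.float32)))
E
```

```text
dp [17.34  0.45  0.51] dr [-0.012 -0.005  0.001]
1448 0.0727 ((506.5504150390625, 209.0042266845703), (14.848673820495605, 69.70169067382812), 51.28564453125) ((506.6575927734375, 209.19493103027344), 34.93294906616211)
2766 0.0498 ((505.64605712890625, 209.77288818359375), (73.4437484741211, 69.61458587646484), 63.09065628051758) ((506.5033264160156, 209.05923461914062), 37.02762985229492)
1145 0.0724 ((515.6762084960938, 316.4088439941406), (15.369300842285156, 49.43852996826172), 85.03683471679688) ((515.7887573242188, 316.9300842285156), 25.062009811401367)
1061 0.0496 ((514.5474853515625, 314.38336181640625), (46.887996673583984, 51.046348571777344), 29.56206703186035) ((515.6694946289062, 316.1556091308594), 27.191621780395508)
tray ((514.38916015625, 212.53036499023438), (331.2091979980469, 141.12469482421875), 89.12443542480469)
```

```bash
python3 -m creep '{"delta_pos":[[4,0.4,0.5],[8,0.45,0.5],[12,0.45,0.5],[15.5,0.45,0.5],[17,0.45,0.5],[17.3,0.45,0.5],[17.3,0.45,0.5]],"dr":[[-0.012,0,0],[-0.012,0,0],[-0.012,0,0],[-0.012,0,0],[-0.012,0,0],[-0.012,0,0],[-0.012,0,0]]}'
python3 -m creep '{"delta_pos":[[0,0,0],[0,0,0],[0,0,0],[0,0,0],[0,0,0],[0,0,0]],"dr":[[0,0,0],[0,0,0],[0,0,0],[0,0,0],[0,0,0],[0,0,0]]}' -1 80
python3 -m creep '{"delta_pos":[[-3,0,0],[-7,0,0],[-12,0,0],[-16,0,0],[-18,0,0],[-18,0,0]],"dr":[[0,0,0],[0,0,0],[0,0,0],[0,0,0],[0,0,0],[0,0,0]]}'
python3 - <<'E'
from h import *
go([.5077,-.1335,.23],down(1.4556)); print(state()[0]["qpos"].round(2))
E
```

```text
clock: 7.65
position: [0.5135, 0.1072, 0.0536]
ee_rot: [0.705, 0.04, 0.707, -0.041]
contact_force: [-0.4, -0.4, 1.0]
width: 0.0401
clock: 8.25
position: [0.515, 0.1072, 0.0557]
ee_rot: [0.707, 0.04, 0.705, -0.04]
contact_force: [-0.7, -0.5, 6.9]
width: 0.0126
clock: 8.85
position: [0.5158, 0.1075, 0.2376]
ee_rot: [0.709, 0.041, 0.703, -0.04]
contact_force: [0.4, 0.3, -2.6]
width: 0.0119
dp [  0.74 -24.03   1.93] dr [ 0.001  0.007 -0.001]
[ 0.07  0.2   1.6   0.    1.34 -1.38]
```

```bash
python3 -m creep '{"delta_pos":[[0,-4,0.2],[0,-8,0.5],[0,-12,1],[0,-15,1.2],[0,-16,1.3],[0,-16,1.3]],"dr":[[0,0,0],[0,0,0],[0,0,0],[0,0,0],[0,0,0],[0,0,0]]}'
python3 - <<'E'
from h import *
im=cam("wrist");np.savez("wr1.npz",**im);cv2.imwrite("pics/wr1.png",im["pixels"])
W=cloud(im);z=W[...,2]
for nm,lo,hi,r in(("neck",.133,.143,.034),("collar",.096,.104,.045)):
    b=(z>lo)&(z<hi)&(np.hypot(W[...,0]-.508,W[...,1]+.1335)<r);P=W[b];print(nm,len(P),np.median(P[:,2]).round(4),cv2.minEnclosingCircle((P[:,:2]*1000).astype(np.float32)))
    Q=P[:,:2];A=np.c_[2*Q,np.ones(len(Q))];print((P.min(0)),P.max(0))
s,M=state();print(s["position"],M.round(3).tolist(),s["qpos"].round(3))
E
```

```text
clock: 9.45
position: [0.5078, -0.0541, 0.2324]
ee_rot: [0.705, 0.041, 0.707, -0.041]
contact_force: [0.5, 0.1, -2.9]
width: 0.0122
neck 2317 0.1385 ((509.6167907714844, -132.65518188476562), 22.415781021118164)
[ 0.4872913  -0.1540934   0.13300605] [ 0.53140246 -0.11074114  0.1409244 ]
collar 1707 0.1002 ((509.70654296875, -132.86216735839844), 40.303062438964844)
[ 0.46953106 -0.17254203  0.09601556] [ 0.5494629  -0.09437757  0.10398663]
[ 0.50795955 -0.05284755  0.23278004] [[-0.003, 0.115, 0.993], [0.002, 0.993, -0.115], [-1.0, 0.001, -0.003]] [-2.410e-01  1.800e-01  1.632e+00  1.000e-03  1.333e+00 -1.697e+00]
```

View pics/wr1.png

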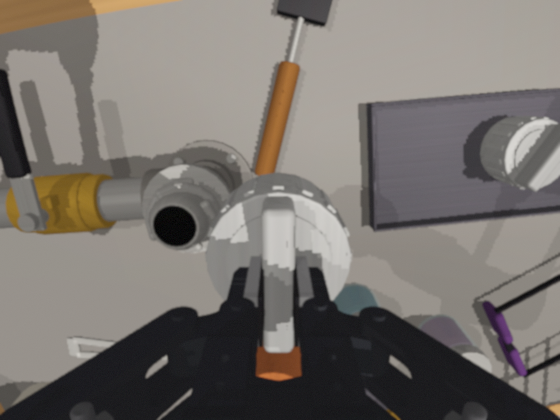

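The wrist view shows the held cap upright with its bar at (278,270) and the neck at (178,225). I measure the cap's centre relative to the TCP from the same picture.

```bash
python3 - <<'E'
from h import *
im=dict(np.load("wr1.npz"));W=cloud(im);z=W[...,2]
n=(np.hypot(W[...,0]-.506,W[...,1]+.053)<.045)
P=W[n&(z>.15)&(z<.3)];h,e=np.histogram(P[:,2],np.arange(.15,.3,.004));print([(round(a,3),int(c)) for a,c in zip(e,h) if c>30])
v,u=np.mgrid[0:420,0:560]
b=n&(z>.215)&(z<.236)&(v<258);Q=W[b&(v<245)]
T=Q[np.abs(Q[:,2]-np.median(Q[:,2]))<.003];A=np.c_[T[:,:2],np.ones(len(T))];k=np.linalg.lstsq(A,T[:,2],rcond=None)[0];print("plane",k)
hull=cv2.convexHull((T[:,:2]*1000).astype(np.float32))[:,0];H=hull[hull[:,0]<505]
A=np.c_[2*H,np.ones(len(H))];s=np.linalg.lstsq(A,(H**2).sum(1),rcond=None)[0];print("circle",s[:2],np.sqrt(s[2]+s[0]**2+s[1]**2),len(H),H.min(0),H.max(0))
B=W[n&(v>195)&(v<350)&(abs(u-278)<22)];B=B[(B[:,2]>np.percentile(B[:,2],60))] ;
print("z",B[:,2].min(),B[:,2].max(),B.min(0),B.max(0),cv2.minAreaRect((B[:,:2]*1000).astype(np.float32)))
E
```

```text
[(np.float64(0.182), 73), (np.float64(0.186), 79), (np.float64(0.19), 139), (np.float64(0.194), 159), (np.float64(0.198), 173), (np.float64(0.202), 187), (np.float64(0.206), 197), (np.float64(0.21), 213), (np.float64(0.214), 245), (np.float64(0.218), 461), (np.float64(0.222), 2672), (np.float64(0.226), 4813), (np.float64(0.23), 70), (np.float64(0.234), 114), (np.float64(0.238), 254), (np.float64(0.242), 315), (np.float64(0.246), 3193), (np.float64(0.25), 1814), (np.float64(0.254), 332), (np.float64(0.258), 406), (np.float64(0.262), 340), (np.float64(0.266), 570), (np.float64(0.27), 421), (np.float64(0.274), 772), (np.float64(0.278), 1399), (np.float64(0.282), 1823), (np.float64(0.286), 4467), (np.float64(0.29), 2383), (np.float64(0.294), 1943)]
plane [ 0.06064477 -0.00688211  0.1966754 ]
circle [504.00583742 -53.79444773] 35.10612634189503 31 [468.90323 -86.54253] [499.88962  -18.986156]
z 0.24997549693736423 0.27708085760058115 [ 0.47064442 -0.06318615  0.2499755 ] [ 0.53645523 -0.04434521  0.27708086] ((503.6208190917969, -53.47734069824219), (17.332887649536133, 65.90274047851562), 85.80897521972656)
```

```bash
python3 -m creep '{"delta_pos":[[0,-3,0.5],[0,-6,1.2],[0,-7.8,1.6],[0,-7.8,1.6],[0,-7.8,1.6],[0,-7.8,1.6]],"dr":[[0,0.02,0],[0,0.04,0],[0,0.06,0],[0,0.06,0],[0,0.06,0],[0,0.06,0]]}'
python3 - <<'E'
from h import *
s,M=state();print(M.round(3).tolist());go([.5152,-.132,.190])
E
```

```text
clock: 10.1
position: [0.5155, -0.131, 0.2341]
ee_rot: [0.684, 0.041, 0.727, -0.038]
contact_force: [-0.2, 0.2, -2.3]
width: 0.0119
[[-0.06, 0.112, 0.992], [0.008, 0.994, -0.112], [-0.998, 0.001, -0.061]]
dp [ 4.4  -0.11  0.25] dr
```

```bash
python3 -m creep '{"delta_pos":[[2,-0.1,0.12],[4,-0.1,0.25],[4.8,-0.1,0.3],[5.2,-0.1,0.32],[5.4,-0.1,0.33],[5.4,-0.1,0.33]],"dr":[[0,0,0],[0,0,0],[0,0,0],[0,0,0],[0,0,0],[0,0,0]]}'
for i in 1 2; do python3 -m creep '{"delta_pos":[[0.25,0,0.015],[0.4,0,0.024],[0.4,0,0.024]],"dr":[[0,0,0],[0,0,0],[0,0,0]]}' | egrep 'pos|force'; done
```

```text
clock: 10.7
position: [0.5161, -0.1335, 0.1807]
ee_rot: [0.685, 0.041, 0.726, -0.039]
contact_force: [-0.2, 0.1, -2.4]
width: 0.0117
position: [0.5157, -0.1336, 0.1762]
contact_force: [-0.2, 0.8, -2.6]
position: [0.516, -0.1337, 0.174]
contact_force: [-3.2, 0.9, 7.0]
```

```bash
python3 -m creep '{"delta_pos":[[0,0,0],[0,0,0],[0,0,0],[0,0,0],[-2,0,-0.1],[-6,0,-0.4],[-9,0,-0.5],[-9,0,-0.5],[-9,0,-0.5]],"dr":[[0,0,0],[0,0,0],[0,0,0],[0,0,0],[0,0,0],[0,-0.06,0],[0,-0.06,0],[0,-0.06,0],[0,-0.06,0]]}' -0.2
cat >> h.py <<'E'
def capsee(im,c,zmin=.1,zmax=.25,r=.045):
    W=cloud(im);z=W[...,2];n=(np.hypot(W[...,0]-c[0],W[...,1]-c[1])<r)&(z>zmin)&(z<zmax)
    h,e=np.histogram(z[n],np.arange(zmin,zmax,.003));print("z-hist",[(round(float(a),3),int(k)) for a,k in zip(e,h) if k>150])
    k=zmin+.003*np.argmax(h)+.0015
    T=W[n&(abs(z-k)<.008)]
    p=np.linalg.lstsq(np.c_[T[:,:2]-c,np.ones(len(T))],T[:,2],rcond=None)[0]
    T=T[abs((np.c_[T[:,:2]-c,np.ones(len(T))]@p)-T[:,2])<.003];p=np.linalg.lstsq(np.c_[T[:,:2]-c,np.ones(len(T))],T[:,2],rcond=None)[0]
    print("top plane",p.round(4),"circ",cv2.minEnclosingCircle((T[:,:2]*1000).astype(np.float32)))
    B=W[n&(z>p[2]+.018)&(z<p[2]+.03)]
    if len(B)>30: print("bar",len(B),np.median(B[:,2]).round(4),cv2.minAreaRect((B[:,:2]*1000).astype(np.float32)))
E
python3 - <<'E'
from h import *
im=cam("wrist");np.savez("wr2.npz",**im);cv2.imwrite("pics/wr2.png",im["pixels"]);capsee(im,np.array([.5097,-.1328]))
E
```

```text
clock: 12.2
position: [0.5163, -0.1337, 0.2628]
ee_rot: [0.706, 0.04, 0.706, -0.04]
contact_force: [-0.2, -1.1, -0.8]
width: 0.0339
z-hist [(0.1, 381), (0.163, 375), (0.166, 4323), (0.169, 443), (0.187, 507), (0.19, 1520)]
top plane [ 0.0034 -0.0084  0.1675] circ ((510.1710205078125, -132.66134643554688), 35.88380432128906)
bar 2032 0.1906 ((510.08355712890625, -132.3694610595703), (13.848471641540527, 69.64558410644531), 82.99763488769531)
```

View pics/wr2.png

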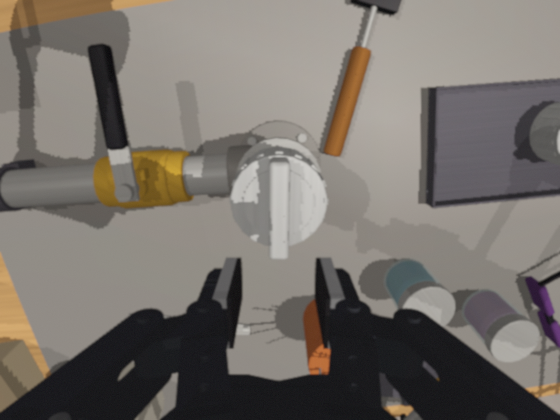

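The cap rests level and centred on the neck: top plane tilt under 0.01 rad, rim 21 above the collar. I regrasp it centred and turn it.

```bash
python3 - <<'E'
from h import *
go([.5101,-.1325,.171],down(1.4486))
E
```

```text
dp [ 9.06  0.03 -0.56] dr [ 0.008 -0.001 -0.   ]
```

```bash
python3 -m creep '{"delta_pos":[[4,0,-0.5],[7,0,-0.55],[8.6,0,-0.55],[9,0,-0.55],[9,0,-0.55]],"dr":[[0.008,0,0],[0.008,0,0],[0.008,0,0],[0.008,0,0],[0.008,0,0]]}'
python3 - <<'E'
from h import *
go([.5101,-.1325,.171],down(1.4486))
E
```

```text
clock: 12.75
position: [0.5099, -0.1326, 0.1708]
ee_rot: [0.705, 0.043, 0.707, -0.043]
contact_force: [-0.4, -0.4, -0.3]
width: 0.0343
dp [-0.02  0.02  0.01] dr [ 0.    -0.003 -0.001]
```

```bash
python3 -m creep '{"delta_pos":[[0,0,0],[0,0,0],[0,0,0],[0,0,0]],"dr":[[0,0,0],[0,0,0],[0,0,0],[0,0,0]]}' -1 60
python3 -m creep '{"delta_pos":[[0.15,0,0],[0.25,0,0],[0.36,0,0],[0.48,0,0],[0.48,0,0]],"dr":[[0.1,0,0],[0.2,0,0],[0.3,0,0],[0.4,0,0],[0.4,0,0]]}'
python3 -c "
from h import *
s,M=state();print(s['contact_force'].round(1),s['moment'].round(2),s['position'].round(4),s['qpos'].round(2));go(s['position'],down(1.0486))"
```

```text
clock: 13.15
position: [0.5114, -0.1332, 0.1732]
ee_rot: [0.707, 0.043, 0.705, -0.043]
contact_force: [-0.1, 0.2, 1.4]
width: 0.0125
clock: 13.65
position: [0.5111, -0.1335, 0.1683]
ee_rot: [0.684, 0.182, 0.683, -0.183]
contact_force: [-0.1, -0.7, 3.7]
width: 0.0123
[-0.1 -0.7  3.7] [-0.16  0.1  -0.28] [ 0.5111 -0.1335  0.1683] [-0.39  0.25  1.71 -0.    1.18 -1.44]
dp [0. 0. 0.] dr [0.    0.002 0.   ]
```

```bash
python3 -m creep '{"delta_pos":[[0.12,0,0],[0.24,0,0],[0.36,0,0],[0.48,0,0],[0.6,0,0],[0.7,0,0],[0.82,0,0],[0.94,0,0],[0.94,0,0]],"dr":[[0.1,0,0],[0.2,0,0],[0.3,0,0],[0.4,0,0],[0.5,0,0],[0.6,0,0],[0.7,0,0],[0.8,0,0],[0.8,0,0]]}'
python3 -c "
from h import *
s,M=state();print(s['contact_force'].round(1),s['moment'].round(2),s['qpos'].round(2));go(s['position'],down(0.2486))
im=cam('wrist');capsee(im,np.array([.5097,-.1328]))"
```

```text
clock: 14.55
position: [0.5108, -0.1337, 0.1591]
ee_rot: [0.559, 0.434, 0.558, -0.434]
contact_force: [-2.1, -1.2, 5.7]
width: 0.0123
[-2.1 -1.2  5.7] [-0.35  0.34 -0.35] [-0.39  0.26  1.72 -0.    1.16 -0.64]
dp [0. 0. 0.] dr [ 0.001  0.002 -0.   ]
z-hist [(0.1, 749), (0.133, 158), (0.136, 158), (0.139, 181), (0.142, 188), (0.145, 407), (0.148, 250), (0.151, 5245), (0.154, 1706), (0.166, 215), (0.169, 257), (0.172, 514), (0.175, 4340), (0.178, 282), (0.181, 267), (0.184, 297), (0.187, 301), (0.19, 199), (0.193, 302), (0.196, 567), (0.199, 291), (0.202, 705), (0.205, 1108), (0.208, 1175), (0.211, 1800), (0.214, 3857), (0.217, 1723), (0.22, 1446), (0.223, 1558), (0.226, 1878), (0.229, 2462), (0.232, 2636), (0.235, 2668), (0.238, 2344), (0.241, 2205), (0.244, 2301)]
top plane [ 0.0014 -0.0164  0.1533] circ ((509.86260986328125, -132.51116943359375), 35.712806701660156)
bar 5416 0.1765 ((508.1565246582031, -132.36618041992188), (68.30781555175781, 37.40677261352539), 84.76760864257812)
```

```bash
python3 -m creep '{"delta_pos":[[0.12,0,0],[0.24,0,0],[0.36,0,0],[0.48,0,0],[0.6,0,0],[0.7,0,0],[0.7,0,0]],"dr":[[0.1,0,0],[0.2,0,0],[0.3,0,0],[0.4,0,0],[0.5,0,0],[0.6,0,0],[0.6,0,0]]}'
python3 -c "
from h import *
s,M=state();print(s['contact_force'].round(1),s['moment'].round(2),s['qpos'].round(2));go(s['position'],down(-0.3514))
im=cam('wrist');capsee(im,np.array([.5097,-.1328]),zmax=.18)"
```

```text
clock: 15.3
position: [0.5104, -0.1338, 0.1526]
ee_rot: [-0.406, -0.579, -0.405, 0.58]
contact_force: [-2.6, -2.1, 7.7]
width: 0.0128
[-2.6 -2.1  7.7] [-0.33  0.48 -0.31] [-0.39  0.26  1.73 -0.    1.15 -0.04]
dp [0. 0. 0.] dr [ 0.001  0.002 -0.001]
z-hist [(0.1, 604), (0.127, 152), (0.13, 165), (0.133, 185), (0.136, 192), (0.139, 394), (0.142, 429), (0.145, 6038), (0.148, 720), (0.157, 165), (0.16, 213), (0.163, 256), (0.166, 886), (0.169, 4021), (0.172, 253), (0.175, 273)]
top plane [-0.0047 -0.0143  0.1467] circ ((510.2846984863281, -132.63064575195312), 35.8236198425293)
bar 5427 0.1699 ((512.02490234375, -132.7863311767578), (67.92706298828125, 37.608768463134766), 88.76366424560547)
```

It fits; the rim is about 1 mm above the collar. I turn on to the stop.

```bash
python3 -m creep '{"delta_pos":[[0.1,0,0],[0.15,0,0],[0.2,0,0],[0.2,0,0]],"dr":[[0.08,0,0],[0.16,0,0],[0.2,0,0],[0.2,0,0]]}'
python3 -c "
from h import *
s,M=state();print(s['contact_force'].round(1),s['moment'].round(2),s['qpos'].round(2));go(s['position'],down(-0.5514))"
```

```text
clock: 15.75
position: [0.5103, -0.134, 0.1526]
ee_rot: [-0.348, -0.616, -0.345, 0.617]
contact_force: [-6.4, -1.1, 18.9]
width: 0.0125
[-6.4 -1.1 18.9] [-0.18  1.08  0.39] [-0.39  0.26  1.73 -0.    1.15  0.16]
dp [0. 0. 0.] dr [ 0.004  0.002 -0.003]
```

It has bottomed out: z is unchanged and the force is rising. I release, rise and check.

```bash
python3 -m creep '{"delta_pos":[[-0.2,0,0],[-0.2,0,0],[-0.2,0,0],[-0.2,0,0],[-3,0,0],[-7,0,0],[-11,0,0],[-12,0,0],[-12,0,0],[-12,0,0]],"dr":[[0,0,0],[0,0,0],[0,0,0],[0,0,0],[0,0,0],[0,0,0],[0,0,0],[0,0,0],[0,0,0],[0,0,0]]}' -0.2
python3 - <<'E'
from h import *
im=cam("wrist");cv2.imwrite("pics/wr3.png",im["pixels"]);capsee(im,np.array([.5097,-.1328]),zmax=.19)
im=cam("top");W=cloud(im);z=W[...,2];cv2.imwrite("pics/top3.png",im["pixels"])
b=(z>0.088)&(z<0.115);b[:,:365]=0;b[:,430:]=0;b[:215]=0;b[290:]=0
P=W[b];print("lever",len(P),cv2.minAreaRect((P[:,:2]*1000).astype(np.float32)))
for n,c in(("mid",(.5066,.209)),("small",(.5157,.3165))):
    b=(z>.06)&(z<.09)&(np.hypot(W[...,0]-c[0],W[...,1]-c[1])<.045);P=W[b];print(n,len(P),np.median(P[:,2]),P[:,:2].mean(0).round(3))
E
```

```text
clock: 16.75
position: [0.51, -0.1327, 0.2677]
ee_rot: [-0.345, -0.617, -0.346, 0.618]
contact_force: [-0.3, 0.6, -0.1]
width: 0.0346
z-hist [(0.1, 228), (0.142, 196), (0.145, 3442), (0.148, 588), (0.166, 316), (0.169, 1326)]
top plane [-0.0023 -0.0053  0.1468] circ ((510.6239929199219, -133.23818969726562), 35.902217864990234)
bar 1646 0.1698 ((510.5685119628906, -133.10336303710938), (69.59160614013672, 13.987166404724121), 59.016029357910156)
lever 127 ((433.0809020996094, -273.3836364746094), (117.89390563964844, 24.153675079345703), 1.2827136516571045)
mid 113 0.07151667817997018 [0.505 0.208]
small 75 0.07112761726897895 [0.516 0.317]
```

View pics/wr3.png

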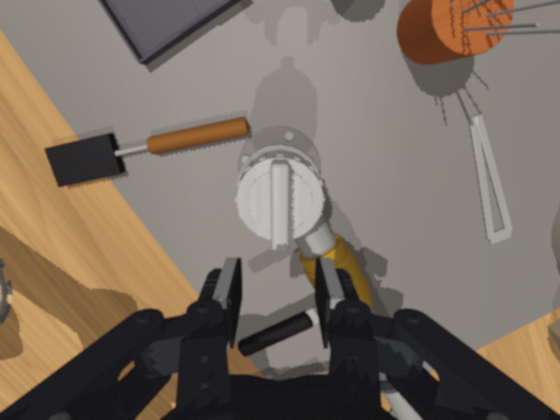

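View pics/top3.png

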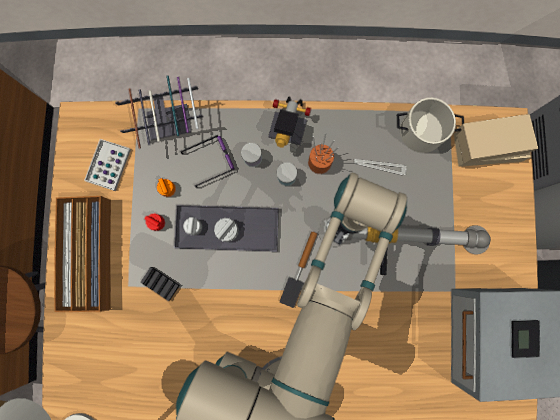

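```bash
python3 -c "
from rig import manip
print(manip.sign_off())"
```

```text
the job is handed in; nothing more can be done
None
```

The job is done and handed in at about 17 s on the clock; no verdict was reported.

- **Valve:** I pushed the lever to its stop, where it held firm at about 38 N. In the pictures it stands square across the pipe to within about 2–3°. The last look from above had it partly hidden, but it was unchanged.
- **Cap:** The first cap I tried, the like cap at the neck end of the tray, turned out to fit. It sat level, 21 mm above the collar. I regrasped it centred and turned it about 114° clockwise until it bottomed out.
- **Last check on the cap:** After release, its bar top was at 169.8 mm (170 is home). It was about 1 mm off the neck's axis and tilted less than 0.01 rad. The cup's top face read 146.8 mm against 146, which is within the 2 mm calibration.
- **Everything else:** The other like cap and the small cap were never touched and stand upright in the tray. The bystanders look unmoved. The open gripper was clear, about 10 cm above the cap.

No check failed. Two readings disagreed slightly along the way: the two estimates of the tray's centre differed by about 7 mm, and the cap drooped about 0.06 rad in the first grasp. The droop went away when the cap settled on the neck.

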